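# Store the clay stamp in the push-latch finds case

## Task

Press the round green push plate on top of the wooden finds case so that its hidden drawer springs out, then pick up the terracotta stamp and lower it gently, still held, onto the drawer's floor so that it stands upright inside, as it stood on the table. Let go and leave the drawer fully out. Leave the clay tube and the bowl where they are.

Things in the scene. Friction and masses are not known exactly. Their poses are not given: they have to be found in the camera images.
- case: The finds case: a fixed wooden box 180 mm deep (x), 170 mm wide (y), 70 mm high, with a hidden drawer behind its plain flush front. Origin: centre of its underside, on the table. x points to its back, so the drawer comes out along -x; z up. A small white paper label on its top lies near the drawer end, the green push plate near the back.
- latch_top (a point): Centre of the top face of the round green push plate (38 mm diameter), 14 mm above the case's top and 40 mm behind the case's centre; axes as the case's. Pressed straight down it travels 8 mm, needing about 2 N to start and 6 N at the bottom; the latch lets the drawer go at about 4 mm. It springs up again when released.
- drawer (a joint): How far the hidden drawer has come out, in m: 0 shut, 0.12 fully out. Once the latch is pressed a spring pushes it out by itself, within about 1.5 s, along the case's -x, and holds it out with about 2.5 N. It has no handle.
- drawer_floor (a point): Point on the upper face of the drawer's floor, 10 mm above the table; moves with the drawer; axes as the case's. With the drawer out it is the middle of the open part: 56 mm from the front board and from the case's front face, 70 mm from each side wall. Above this floor the side walls rise 30 mm, the front board 52 mm, the case's top 60 mm.
- stamp_center (a point): Centre, half-way up, of the terracotta stamp standing on the table: a foot plate 54 mm (x) by 28 mm (y) by 14 mm high with a block grip 26 mm (x) by 28 mm (y) on its middle, 36 mm high in all, about 90 g. Its flat long sides are 28 mm apart along y over the whole height; z up.
- tube_center (a point): Centre of a grey-beige clay tube lying on the table, 80 mm long (x), 24 mm thick, about 26 mm high. To be left alone.
- bowl_center (a point): Centre, half-way up, of a small cream clay bowl, 68 mm across, 30 mm high. To be left alone.
There are look-alikes about, which are no part of the job. There is more than one size of the case; the one meant has the size given above.

How it is judged:
On the way, in this order (a step that is already met when the one before it is completed fails the run):
1. the latch is released and the drawer has sprung out (more than 100 mm) (value of joint drawer above 0.1 m), for 0.1 s.
2. the stamp, still between the fingers, is lowered inside the drawer to within 15 mm of its floor (x of stamp_center in the frame of drawer_floor between -0.065 and 0.065 m and y of stamp_center in the frame of drawer_floor between -0.065 and 0.065 m and z of stamp_center in the frame of drawer_floor below 0.033 m and contact force between stamp and the fingers above 0.3 N).
At the end, for the whole second after the job is handed in: The drawer is out by more than 100 mm and the stamp stands upright (within 10 degrees) on the drawer's floor, inside its walls (centre within 65 mm of the drawer_floor point along each axis, and 12 to 24 mm above it), let go (x of stamp_center in the frame of drawer_floor between -0.065 and 0.065 m and y of stamp_center in the frame of drawer_floor between -0.065 and 0.065 m and z of stamp_center in the frame of drawer_floor between 0.012 and 0.024 m and angle between stamp_center's own z axis and vertical below 0.17 rad and value of joint drawer above 0.1 m); the robot touches nothing.
It fails at once if the clay tube is moved by more than 20 mm (distance of tube_center from where it was at the start of the episode above 0.02 m).
It fails at once if the bowl is moved by more than 20 mm (distance of bowl_center from where it was at the start of the episode above 0.02 m).
It also fails if it takes over 54 s, if anything falls off the work surface, if the arm or the gripper's body presses on something with over 40 N, if the wrist force passes 120 N, or if a joint passes its speed limit or range.

## Robot

A 7-joint arm with a two-finger parallel gripper is mounted at the origin on the work surface. World frame = base frame: x ahead of the robot, y to its left, z up, the work surface at z = 0. Lengths are in m, angles in rad, forces in N, time in s.
With the tool pointing down it reaches from about 0.4 to 0.85 m from the base axis. Payload 10.4 kg.
Tool frame: the origin (TCP) lies midway between the tips of the shut fingers; the grasp point (between the pads) lies 19 mm behind it; z points along the fingers, x is the direction in which the jaws open and shut, and the axes are right-handed (so a half turn about z gives the same grasp; the last joint's range is limited). The gripper opens to 85 mm and grips with 20 to 120 N. Pads are 22 mm wide; open, the fingers measure 114 mm over their backs; the gripper's body (76 mm by 85 mm) begins 54 mm behind the grasp point. The pads swing forward as they close: fully open they stand 13 mm farther back than shut.
Start: joints at [1.203, 0.332, -0.065, 1.46, 0.022, 1.35, -0.088], TCP at [0.211, -0.588, 0.231] pointing down, gripper open.
Joint ranges: [-2.6, 2.6], [-0.5, 2.12], [-1.47, 1.34], [0.16, 2.42], [-1.27, 4.41], [0.06, 2.06], [-2.6, 2.6]. Speed limits (rad/s): [2.22, 2.22, 2.79, 2.79, 3.14, 3.14, 3.14].

## Interface

Orientations are given as a unit quaternion [x, y, z, w].
In Python, from workcell import monitor, eyes, ticket, models gives the robot as it stands.
- The arm moves only by the tool servo_tool, never from a script. Its argument "motion" is a list of rows, each a list of 7 numbers: the opening, from 0 (shut) to 1 (fully open), then the shift along the tool's x, y, z in m, then the turn, a rotation vector about the tool's x, y, z in degrees. In form: [[fingers, tx, ty, tz, rx, ry, rz], ...]. A call has 1 to 20 rows; each row is the pose to reach, as a shift and turn from the pose commanded when the call began, along the tool's axes at that moment; what a row does not reach only later rows make up. A row lasts 1/8 s, in which the tool goes at most 62.5 mm and 10.7 degrees, less where a joint would pass 70% of its speed; a pose out of reach is approached as far as the arm can. A call with a gripper value outside its range is refused whole. The fingers move at their own pace and stop on an object; "grip_force" is the grip in N (left out, the last holds). Time passes only in rows, so rows that repeat a pose let the fingers close. It gives the time, the measured TCP pose, the force and the opening at its end, in the units of the state.
- monitor.get_obs(): the state, without advancing time (a new reading comes with each control period).
- eyes.camera(name): name is "side" or "top" or "wrist"; returns (picture, depth): 384x512x3 uint8, blue, green, red; 384x512 float32, m along the optical axis (not along the pixel's ray), 0 where there is no reading.
- eyes.camera_info(name): a dict with "intrinsics" (3x3 intrinsics, pixels), "k1" (the pictures are not rectified: a ray, as slopes to the right and down, at radius r is drawn at 1 + k1 r^2 times it, then the intrinsics apply), "extrinsics" (4x4, takes a point from world to camera coordinates); the wrist camera has in their place "tool_from_camera" (4x4, takes a point from camera to tool coordinates, whose origin is the TCP and whose axes are the tool frame's). Camera axes: x right, y down, z forward; pixel columns grow to the right and rows downward; lengths in m; the calibration is good to about 2 mm. A picture is of the moment at which its call begins: read the wrist's pose just before it. camera_info takes no time and is no camera call.
- ticket.hand_in(): hands the job in, once; it reports no verdict.
Trained networks look in the newest picture that a camera, given by its name, has taken for a name from the list of things; names that differ only in an ending like _2 or _b are one class to them, and where a whole thing is asked for, a point or a joint stands for the part that bears it (a point fixed in the world has none). Each returns a list of dicts, best first, with "confidence" (0 to 1); they miss things now and then, are a little off and sometimes report something else, mostly with a low value. They report only what shows in the picture. A call takes as long as a camera call. They do not tell look-alikes from the thing itself.
- models.boxes_of(camera, thing): "point" ([x, y, z] in m, in the coordinates of the camera as it stood for that picture, good to about 4 mm: the middle of the surface that is visible of it).
The state is a dict: "clock": time; "joint_pos": joint angles; "joint_velocities": joint speeds; "tau": joint torques, N m; "position": TCP position; "ee_rot": TCP orientation; "ft_force": force on the tool from outside, world axes, zero at the start; "torque": the same for the moment, N m; "grip_width": opening from 0.0 (shut) to 1.0 (fully open).
Only numpy, scipy, OpenCV 4.12 (cv2) and the standard library are available. Lean on these libraries where they do the work, as an engineer would, in place of code of your own. Each camera call takes 0.05 s, during which the arm holds its last target. There are 200 camera calls.

## Working session

There is one attempt and no reset: what is moved stays moved. The work goes in short steps, Python scripts to look and compute and a tool call to move; the robot and the scene stay as the last step left them, time stands still between calls to the robot, and variables do not carry over. Pictures are saved under pics/ and viewed, about 8 in all and at most 12, crops included, and the job is handed in when it is done.

Besides the shell and the picture viewer there is one more tool, called after "Call:" as name(argument=value, ...), one argument or row to a line, values as JSON. servo_tool: Moves the arm, as the interface text tells. Its arguments: {"type":"object","properties":{"motion":{"type":"array"},"grip_force":{"type":"number"}},"required":["motion"]}

```bash
mkdir -p pics; cat > h.py <<'E'
import numpy as np, cv2
from scipy.spatial.transform import Rotation as R
from workcell import monitor, eyes, ticket, models
def T_wc(name,obs=None):
    i=eyes.camera_info(name)
    if name!='wrist': return np.linalg.inv(np.array(i['extrinsics']))
    T=np.eye(4);T[:3,:3]=R.from_quat(obs['ee_rot']).as_matrix();T[:3,3]=obs['position']
    return T@np.array(i['tool_from_camera'])
def pts(name,depth,T):
    i=eyes.camera_info(name);K=np.array(i['intrinsics'],float);h,w=depth.shape
    v,u=np.mgrid[:h,:w];p=np.stack([u,v],-1).reshape(-1,1,2).astype(float)
    s=cv2.undistortPoints(p,K,np.array([i['k1'],0,0,0.])).reshape(h,w,2)
    P=np.dstack([s*depth[...,None],depth]);P=P@T[:3,:3].T+T[:3,3]
    P[depth<=0]=np.nan;return P
def pix(name,p,T):
    i=eyes.camera_info(name);q=np.linalg.inv(T)@np.r_[p,1]
    x=q[:2]/q[2];x=x*(1+i['k1']*x@x);return (np.array(i['intrinsics'])@np.r_[x,1])[:2]
def look(name):
    o=monitor.get_obs();T=T_wc(name,o);im,d=eyes.camera(name);return im,pts(name,d,T),T
E
python3 - <<'E'
from h import *
o=monitor.get_obs();print(o['clock'],o['position'],o['ee_rot'])
for c in ['top','side']:
    im,P,T=look(c);cv2.imwrite(f'pics/{c}0.png',im);np.save(c+'0.npy',P)
    for t in ['case','latch_top','stamp_center','tube_center','bowl_center']:
        for r in models.boxes_of(c,t):
            w=(T@np.r_[r['point'],1])[:3];print(c,t,round(r['confidence'],2),w.round(3),pix(c,w,T).round())
E
```

```text
0.0 [ 0.21113358 -0.58785939  0.23053572] [ 8.17925499e-01 -5.75323726e-01 -5.84062887e-04 -3.83008823e-04]
top case 0.98 [0.521 0.26  0.067] [137. 153.]
top case 0.88 [0.29  0.245 0.051] [142. 254.]
top latch_top 0.54 [0.512 0.3   0.084] [117. 155.]
top latch_top 0.5 [0.274 0.273 0.057] [128. 261.]
top stamp_center 0.82 [ 0.514 -0.242  0.015] [351. 159.]
top tube_center 0.78 [ 0.488 -0.358  0.023] [401. 169.]
top bowl_center 0.87 [ 0.498 -0.101  0.017] [292. 166.]
top bowl_center 0.41 [0.567 0.185 0.041] [172. 137.]
side case 0.91 [0.277 0.26  0.045] [243. 302.]
side case 0.89 [0.514 0.279 0.074] [164. 251.]
side latch_top 0.72 [0.516 0.28  0.071] [163. 251.]
side latch_top 0.45 [0.507 0.301 0.085] [159. 255.]
side stamp_center 0.74 [ 0.518 -0.237  0.014] [277. 151.]
side stamp_center 0.55 [ 0.494 -0.112  0.021] [261. 176.]
side tube_center 0.45 [ 0.482 -0.361  0.024] [308. 132.]
side bowl_center 0.75 [ 0.497 -0.112  0.023] [260. 175.]
```

View pics/top0.png

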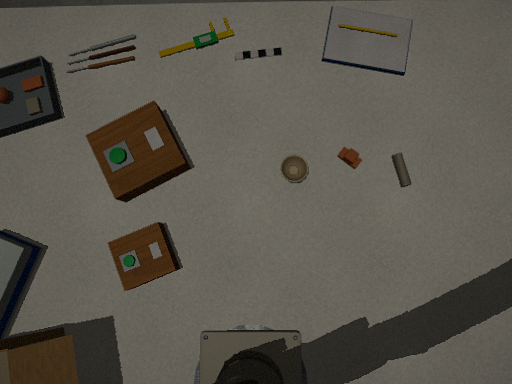

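```bash
python3 - <<'E'
from h import *
P=np.load('top0.npy');im=cv2.imread('pics/top0.png')
a=cv2.resize(im[95:310,70:220],None,fx=2.6,fy=2.6);b=cv2.resize(im[110:220,320:440],None,fx=3.2,fy=3.2)
c=np.zeros((max(a.shape[0],b.shape[0]),a.shape[1]+b.shape[1],3),np.uint8);c[:a.shape[0],:a.shape[1]]=a;c[:b.shape[0],a.shape[1]:]=b
cv2.imwrite('pics/crop0.png',c);print(c.shape)
def rect(m,n):
    q=P[m][:,:2].astype(np.float32);r=cv2.minAreaRect(q);print(n,len(q),np.round(r[0],3),np.round(r[1],3),round(r[2],1),'z',np.nanmedian(P[m][:,2]).round(3))
X,Y,Z=P[...,0],P[...,1],P[...,2]
hsv=cv2.cvtColor(im,cv2.COLOR_BGR2HSV)
g=(hsv[...,0]>40)&(hsv[...,0]<90)&(hsv[...,1]>80)
n,l,s,ce=cv2.connectedComponentsWithStats(g.astype(np.uint8))
for i in range(1,n):
    if s[i,4]>20: rect((l==i)&(Z>-.1),'green %s'%ce[i].round())
rect((abs(X-.52)<.14)&(abs(Y-.26)<.14)&(Z>.06)&(Z<.076),'caseA top')
rect((abs(X-.29)<.11)&(abs(Y-.25)<.14)&(Z>.035)&(Z<.055),'caseB top')
rect((abs(X-.515)<.05)&(abs(Y+.242)<.05)&(Z>.006)&(Z<.05),'stamp')
rect((abs(X-.515)<.05)&(abs(Y+.242)<.05)&(Z>.025)&(Z<.05),'stamp top')
E
```

```text
(559, 774, 3)
green [205.  40.] 222 [0.839 0.118] [0.039 0.06 ] 16.9 z 0.01
green [117. 155.] 228 [0.513 0.301] [0.035 0.037] 11.8 z 0.083
green [129. 261.] 112 [0.276 0.272] [0.025 0.024] 30.4 z 0.057
caseA top 5316 [0.532 0.267] [0.171 0.183] 27.7 z 0.07
caseB top 2807 [0.287 0.248] [0.118 0.127] 22.4 z 0.048
stamp 297 [ 0.521 -0.241] [0.054 0.029] 51.3 z 0.017
stamp top 139 [ 0.521 -0.241] [0.026 0.029] 52.0 z 0.035
```

View pics/crop0.png

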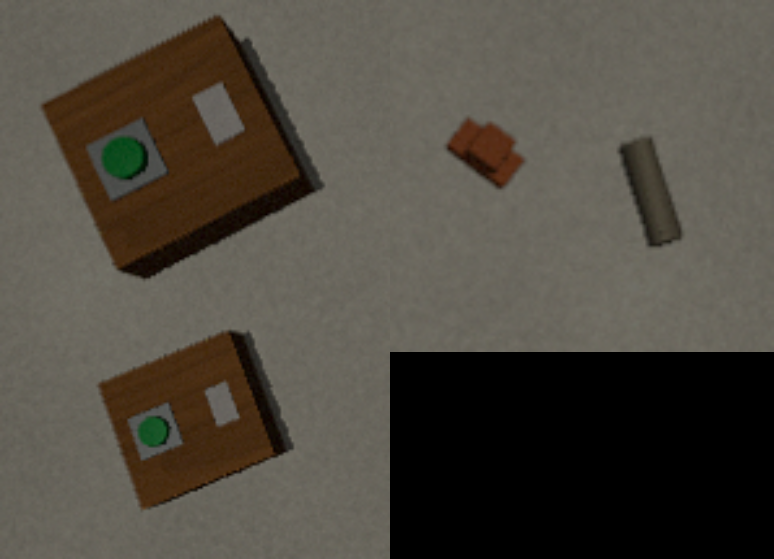

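```bash
cat >> h.py <<'E'
def to(p,ang):  # shift in tool axes and turn to reach TCP p with jaws at world angle ang (deg), tool down
    o=monitor.get_obs();r=R.from_quat(o['ee_rot'])
    a=np.radians(ang);t=R.from_matrix([[np.cos(a),np.sin(a),0],[np.sin(a),-np.cos(a),0],[0,0,-1]])
    print('->',p,ang,'shift',r.inv().apply(np.array(p)-o['position']).round(4),'turn',np.degrees((r.inv()*t).as_rotvec()).round(1))
E
python3 - <<'E'
from h import *
to([.46,-.25,.23],-27);to([.513,.301,.18],28)
E
```

```text
-> [0.46, -0.25, 0.23] -27 shift [-0.2343 -0.3484  0.0013] turn [  0.   -0.  -43.2]
-> [0.513, 0.301, 0.18] 28 shift [-0.7349 -0.5845  0.0513] turn [  0.   -0.  -98.2]
```

Candidates in the top picture:
- **Case:** large (137,153), 171×183 mm, or small (142,254), 118×127 mm. I take the large one; the crop shows its green plate at the back and white label toward the drawer end.
- **Stamp:** footed block (350,157), or the tray blocks (33,83), (34,105) and (4,95). I take the footed one; its 54×29 mm foot with a 26 mm grip matches.

Call:
servo_tool(
  motion=[
    [0,-0.029,-0.044,0,0,0,-5],
    [0,-0.059,-0.087,0,0,0,-11],
    [0,-0.088,-0.131,0,0,0,-16],
    [0,-0.117,-0.174,0,0,0,-22],
    [0,-0.146,-0.218,0,0,0,-27],
    [0,-0.176,-0.261,0,0,0,-32],
    [0,-0.205,-0.305,0,0,0,-38],
    [0,-0.234,-0.348,0,0,0,-43],
    [0,-0.276,-0.368,0.004,0,0,-48],
    [0,-0.318,-0.388,0.008,0,0,-52],
    [0,-0.36,-0.407,0.013,0,0,-57],
    [0,-0.401,-0.427,0.017,0,0,-62],
    [0,-0.443,-0.447,0.021,0,0,-66],
    [0,-0.485,-0.466,0.025,0,0,-71],
    [0,-0.527,-0.486,0.03,0,0,-75],
    [0,-0.568,-0.506,0.034,0,0,-80],
    [0,-0.61,-0.526,0.038,0,0,-85],
    [0,-0.652,-0.545,0.043,0,0,-89],
    [0,-0.694,-0.565,0.047,0,0,-94],
    [0,-0.735,-0.585,0.051,0,0,-98],
  ],
)

```text
clock: 3.1
position: [0.5137, 0.3026, 0.1802]
ee_rot: [0.971, 0.241, 0.0, 0.0]
ft_force: [0.4, -1.1, 0.7]
grip_width: 0.0
```

```bash
python3 - <<'E'
from h import *
im,P,T=look('wrist');cv2.imwrite('pics/w1.png',im)
o=monitor.get_obs();print(o['clock'],o['position'].round(4) if hasattr(o['position'],'round') else o['position'],o['ft_force'])
hsv=cv2.cvtColor(im,cv2.COLOR_BGR2HSV)
g=(hsv[...,0]>40)&(hsv[...,0]<90)&(hsv[...,1]>80)&(P[...,2]>.075)&(P[...,2]<.1)
n,l,s,c=cv2.connectedComponentsWithStats(g.astype(np.uint8));i=1+np.argmax(s[1:,4]);q=P[l==i]
print(s[i],cv2.minAreaRect(q[:,:2].astype(np.float32)),np.median(q[:,2]))
to([.513,.301,.088],28)
E
```

```text
3.15 [0.5118 0.3086 0.1797] [-4.763726    0.20229661 -1.60399084]
[ 227  159   51   51 2016] ((0.5144125819206238, 0.3001299202442169), (0.036306384950876236, 0.036582689732313156), 26.16368293762207) 0.0837435153037742
-> [0.513, 0.301, 0.088] 28 shift [-0.0026  0.0076  0.0916] turn [-0.2 -0.   0.4]
```

Call:
servo_tool(
  motion=[
    [0,0,0,0.03,0,0,0],
    [0,0,0,0.06,0,0,0],
    [0,0,0,0.085,0,0,0],
    [0,0,0,0.093,0,0,0],
    [0,0,0,0.098,0,0,0],
    [0,0,0,0.102,0,0,0],
    [0,0,0,0.103,0,0,0],
    [0,0,0,0.103,0,0,0],
  ],
)

```text
clock: 4.15
position: [0.5136, 0.3014, 0.078]
ee_rot: [0.971, 0.24, 0.0, 0.0]
ft_force: [-2.7, -0.7, 5.0]
grip_width: 0.002
```

```bash
python3 - <<'E'
from h import *
o=monitor.get_obs();print(o['clock'],o['position'],o['ft_force'])
E
```

```text
4.15 [0.51360375 0.30139096 0.07796836] [-2.66172875 -0.7180492   4.99227348]
```

Call:
servo_tool(
  motion=[
    [0,0,0,-0.04,0,0,0],
    [0,0,0,-0.08,0,0,0],
    [0.5,-0.01,0.02,-0.12,0,0,3],
    [1,-0.03,0.059,-0.123,0,0,8],
    [1,-0.053,0.103,-0.123,0,0,14],
    [1,-0.075,0.147,-0.123,0,0,20],
    [1,-0.098,0.191,-0.123,0,0,26],
    [1,-0.12,0.235,-0.123,0,0,32],
    [1,-0.143,0.279,-0.123,0,0,38],
    [1,-0.165,0.323,-0.123,0,0,44],
    [1,-0.188,0.367,-0.123,0,0,50],
    [1,-0.21,0.411,-0.123,0,0,56],
    [1,-0.23,0.45,-0.123,0,0,62],
    [1,-0.242,0.472,-0.123,0,0,66],
    [1,-0.247,0.482,-0.123,0,0,66],
    [1,-0.247,0.482,-0.123,0,0,66],
    [1,-0.247,0.482,-0.123,0,0,66],
    [1,-0.247,0.482,-0.123,0,0,66],
  ],
)

```text
clock: 6.4
position: [0.5196, -0.239, 0.2005]
ee_rot: [0.945, -0.327, 0.0, -0.0]
ft_force: [-0.3, 0.2, 0.5]
grip_width: 0.997
```

```bash
python3 - <<'E'
from h import *
o=monitor.get_obs();print(o['clock'],o['position'],o['ft_force'])
im,P,T=look('wrist');tm,TP,_=look('top')
v=np.zeros((384,800,3),np.uint8);v[:,:512]=im;v[:340,512:]=cv2.resize(tm[80:250,80:224],(288,340));cv2.imwrite('pics/w2.png',v)
m=np.isfinite(P[...,2])&(np.hypot(P[...,0]-.521,P[...,1]+.241)<.05)
for a,b in [(.007,.05),(.007,.02),(.028,.045)]:
    k=m&(P[...,2]>a)&(P[...,2]<b);print(k.sum(),cv2.minAreaRect(P[k][:,:2].astype(np.float32)),np.median(P[k][:,2]))
X,Y,Z=TP[...,0],TP[...,1],TP[...,2]
u=(X-.532)*-.465+(Y-.267)*.885;w=(X-.532)*.885+(Y-.267)*.465
for lo,hi in [(.004,.02),(.03,.046),(.055,.068)]:
    k=(u<-.096)&(u>-.25)&(abs(w)<.095)&(Z>lo)&(Z<hi);print('drawer z',lo,hi,k.sum(),'u',np.percentile(u[k],[1,50,99]).round(3),'w',np.percentile(w[k],[1,50,99]).round(3))
to([.521,-.241,.19],-38)
E
```

```text
6.4 [ 0.51964432 -0.23903086  0.20049699] [-0.25900411  0.20124203  0.5317557 ]
1617 ((0.5219117999076843, -0.24336405098438263), (0.053664688020944595, 0.027724100276827812), 51.566261291503906) 0.034313582202318005
710 ((0.5221545100212097, -0.24354222416877747), (0.05368199571967125, 0.027074391022324562), 51.45637130737305) 0.0137740091004733
867 ((0.5222005248069763, -0.24323882162570953), (0.025640081614255905, 0.027412626892328262), 51.6695556640625) 0.03576660571741752
drawer z 0.004 0.02 2339 u [-0.203 -0.15  -0.097] w [-0.075  0.004  0.071]
drawer z 0.03 0.046 280 u [-0.208 -0.153 -0.097] w [-0.076 -0.071  0.073]
drawer z 0.055 0.068 212 u [-0.211 -0.207 -0.203] w [-0.076 -0.005  0.072]
-> [0.521, -0.241, 0.19] -38 shift [0.0021 0.0002 0.0104] turn [-0.  -0.  -0.2]
```

View pics/w2.png

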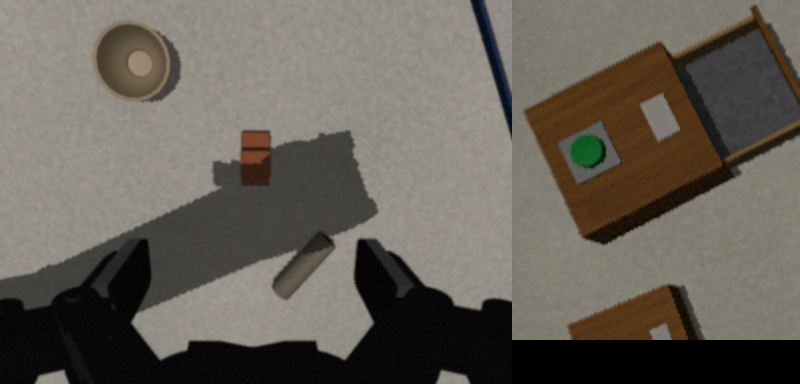

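Call:
servo_tool(
  motion=[
    [0.7,0.003,0.002,0.04,0,0,0],
    [0.7,0.003,0.002,0.09,0,0,0],
    [0.7,0.003,0.002,0.13,0,0,0],
    [0.7,0.003,0.002,0.16,0,0,0],
    [0.7,0.003,0.002,0.18,0,0,0],
    [0.7,0.003,0.002,0.19,0,0,0],
    [0.7,0.003,0.002,0.194,0,0,0],
    [0.7,0.003,0.002,0.194,0,0,0],
    [0.7,0.003,0.002,0.194,0,0,0],
  ],
)

```text
clock: 7.62
position: [0.521, -0.244, 0.0072]
ee_rot: [0.945, -0.328, 0.001, 0.0]
ft_force: [0.5, 0.5, 0.3]
grip_width: 0.699
```

Call:
servo_tool(
  motion=[
    [0.2,0,0,0,0,0,0],
    [0,0,0,0,0,0,0],
    [0,0,0,0,0,0,0],
    [0,0,0,0,0,0,0],
    [0,0,0,0,0,0,0],
    [0,0,0,0,0,0,0],
    [0,0,0,0,0,0,0],
    [0,0,0,0,0,0,0],
  ],
  grip_force=30,
)

```text
clock: 8.62
position: [0.5207, -0.244, 0.0067]
ee_rot: [0.945, -0.328, 0.0, 0.0]
ft_force: [-0.9, 0.2, 5.1]
grip_width: 0.324
```

Call:
servo_tool(
  motion=[
    [0,0,0,-0.02,0,0,0],
    [0,0,0,-0.06,0,0,0],
    [0,0,0,-0.1,0,0,0],
    [0,-0.007,-0.014,-0.123,0,0,-3],
    [0,-0.022,-0.043,-0.133,0,0,-8],
    [0,-0.037,-0.073,-0.133,0,0,-14],
    [0,-0.052,-0.104,-0.133,0,0,-20],
    [0,-0.07,-0.139,-0.133,0,0,-26],
    [0,-0.087,-0.174,-0.133,0,0,-33],
    [0,-0.104,-0.208,-0.133,0,0,-40],
    [0,-0.121,-0.243,-0.133,0,0,-46],
    [0,-0.139,-0.278,-0.133,0,0,-53],
    [0,-0.153,-0.306,-0.133,0,0,-58],
    [0,-0.165,-0.33,-0.133,0,0,-63],
    [0,-0.172,-0.343,-0.133,0,0,-66],
    [0,-0.174,-0.347,-0.133,0,0,-66],
    [0,-0.174,-0.347,-0.133,0,0,-66],
    [0,-0.174,-0.347,-0.133,0,0,-66],
  ],
)

```text
clock: 10.88
position: [0.5987, 0.1352, 0.1393]
ee_rot: [0.971, 0.239, -0.0, 0.0]
ft_force: [0.4, 0.1, -0.9]
grip_width: 0.318
```

```bash
python3 - <<'E'
from h import *
im,P,T=look('wrist');sm,_,_=look('side')
v=np.zeros((384,800,3),np.uint8);v[:,:512]=im;v[:360,512:]=cv2.resize(sm[170:330,110:238],(288,360));cv2.imwrite('pics/w3.png',v)
o=monitor.get_obs();print(o['clock'],o['position'],o['ft_force'],o['grip_width'])
to([.600,.136,.035],28)
X,Y,Z=P[...,0],P[...,1],P[...,2]
u=(X-.532)*-.465+(Y-.267)*.885;w=(X-.532)*.885+(Y-.267)*.465
for lo,hi in [(.004,.018),(.034,.046),(.055,.068)]:
    k=(u<-.096)&(u>-.25)&(abs(w)<.095)&(Z>lo)&(Z<hi)
    if k.sum()>20: print('drawer z',lo,hi,k.sum(),'u',np.percentile(u[k],[1,50,99]).round(3),'w',np.percentile(w[k],[1,50,99]).round(3))
E
```

```text
10.975 [0.59867282 0.13544933 0.13933643] [-0.1647153   0.34256922 -1.38905666] 0.3217101278625252
-> [0.6, 0.136, 0.035] 28 shift [1.400e-03 1.000e-04 1.043e-01] turn [ 0.   0.  -0.3]
drawer z 0.004 0.018 18853 u [-0.205 -0.138 -0.098] w [-0.071  0.     0.069]
drawer z 0.034 0.046 2985 u [-0.206 -0.153 -0.097] w [-0.076  0.055  0.074]
drawer z 0.055 0.068 657 u [-0.213 -0.206 -0.205] w [-0.076  0.056  0.074]
```

View pics/w3.png

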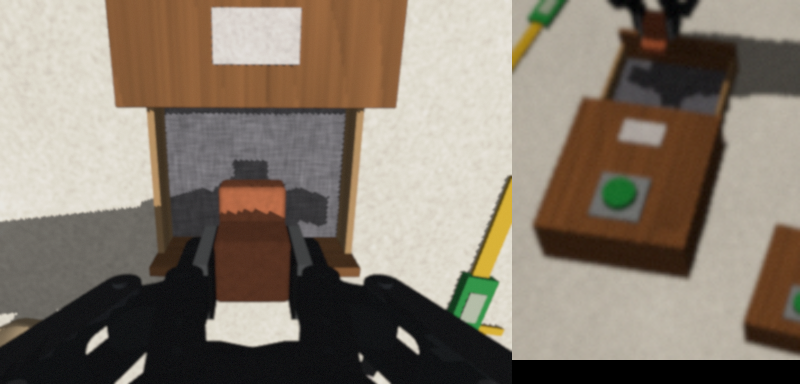

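Call:
servo_tool(
  motion=[
    [0,0.001,0,0.03,0,0,0],
    [0,0.001,0,0.06,0,0,0],
    [0,0.001,0,0.085,0,0,0],
    [0,0.001,0,0.1,0,0,0],
    [0,0.001,0,0.11,0,0,0],
    [0,0.001,0,0.116,0,0,0],
    [0,0.001,0,0.119,0,0,0],
    [0,0.001,0,0.119,0,0,0],
    [0,0.001,0,0.119,0,0,0],
  ],
)

```text
clock: 12.1
position: [0.5997, 0.137, 0.0208]
ee_rot: [0.971, 0.24, 0.0, 0.0]
ft_force: [0.1, 0.0, -0.6]
grip_width: 0.323
```

Call:
servo_tool(
  motion=[
    [0,0,0,0.001,0,0,0],
    [0,0,0,0.002,0,0,0],
    [0,0,0,0.003,0,0,0],
    [0,0,0,0.003,0,0,0],
    [0,0,0,0.003,0,0,0],
  ],
)

```text
clock: 12.72
position: [0.5994, 0.137, 0.0173]
ee_rot: [0.971, 0.24, 0.0, 0.0]
ft_force: [0.1, -0.5, -2.1]
grip_width: 0.323
```

Call:
servo_tool(
  motion=[
    [0,0,0,0.0005,0,0,0],
    [0,0,0,0.001,0,0,0],
    [0,0,0,0.001,0,0,0],
    [0,0,0,0.001,0,0,0],
  ],
)

```text
clock: 13.22
position: [0.5995, 0.1369, 0.0167]
ee_rot: [0.971, 0.24, 0.0, 0.0]
ft_force: [-2.6, -0.7, 4.6]
grip_width: 0.323
```

Call:
servo_tool(
  motion=[
    [0.4,0,0,0,0,0,0],
    [0.5,0,0,0,0,0,0],
    [0.6,0,0,0,0,0,0],
    [0.6,0,0,0,0,0,0],
    [0.6,0,0,0,0,0,0],
    [0.6,0,0,-0.01,0,0,0],
    [0.6,0,0,-0.03,0,0,0],
    [0.6,0,0,-0.06,0,0,0],
    [0.6,0,0,-0.1,0,0,0],
    [0.6,0,0,-0.14,0,0,0],
    [0.6,0,0,-0.18,0,0,0],
    [0.6,0,0,-0.18,0,0,0],
    [0.6,0,0,-0.18,0,0,0],
  ],
)

```text
clock: 14.85
position: [0.5993, 0.137, 0.1969]
ee_rot: [0.971, 0.24, 0.0, 0.0]
ft_force: [0.2, -0.3, 0.1]
grip_width: 0.602
```

```bash
python3 - <<'E'
from h import *
im,P,T=look('wrist');tm,TP,_=look('top')
v=np.zeros((384,800,3),np.uint8);v[:,:512]=im;v[:340,512:]=cv2.resize(tm[80:250,80:224],(288,340));cv2.imwrite('pics/w4.png',v)
X,Y,Z=P[...,0],P[...,1],P[...,2]
u=(X-.532)*-.465+(Y-.267)*.885;w=(X-.532)*.885+(Y-.267)*.465
k=(u<-.1)&(u>-.2)&(abs(w)<.06)&(Z>.034)&(Z<.06)
print('stamp top',k.sum(),'u',np.percentile(u[k],[1,50,99]),'w',np.percentile(w[k],[1,50,99]),'z',np.percentile(Z[k],[5,50,95]))
k=(u<-.1)&(u>-.25)&(abs(w)<.08)&(Z>.055)&(Z<.068);print('front',np.percentile(u[k],[1,50,99]))
E
```

```text
stamp top 989 u [-0.15860516 -0.14451533 -0.13256237] w [-0.01454771 -0.00058596  0.01258432] z [0.04314962 0.04566797 0.046881  ]
front [-0.21240902 -0.20718999 -0.20457652]
```

View pics/w4.png

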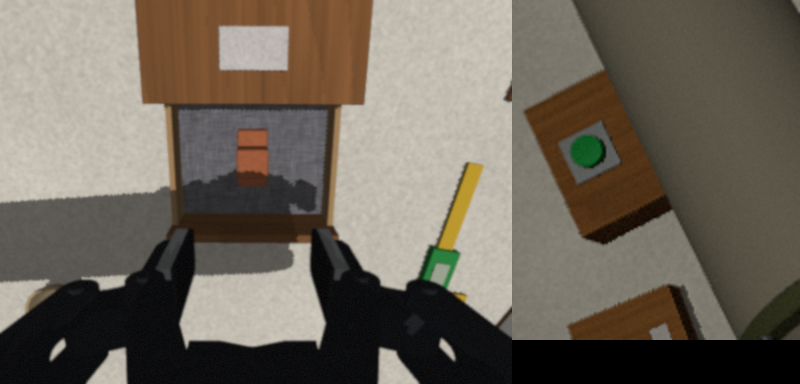

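The wrist view shows the stamp upright on the drawer floor (252,157), with its top at z = 46 mm (10 mm floor plus 36 mm stamp). The front board is still about 210 mm from the case centre, and the arm is clear. I'm handing in.

```bash
python3 -c "
from workcell import ticket;print(ticket.hand_in())"
```

```text
the job is handed in; nothing more can be done
None
```

The job is done and handed in at about 15 s of the 54 s allowed; the interface gave no verdict. I pressed the green plate on the larger case with the fingers shut, to about 5 N, and the drawer sprang fully out. I then gripped the stamp by its flat sides, lowered it until it touched the drawer floor (about 5 N), let go and raised the arm.

**Last checks:**
- **Stamp:** it stands upright, with its top level at 46 mm (10 mm floor plus 36 mm stamp). It is within about 2 mm of the drawer's centre.
- **Drawer:** its front is still about 210 mm from the case centre, which is fully out.
- **Arm:** the wrist force is near zero and the arm is well clear.
- **Tube and bowl:** I kept well clear of both, but did not measure them again at the end.
- **Not confirmed:** the final top view of the drawer was blocked by the arm, so the stamp and drawer checks rest on the wrist camera alone. No check disagreed.

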